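# Bring the copper cup under the grain probe

## Task

Push the spokes of the wooden turntable with a fingertip to turn it until the copper cup stands at the reading place, centred in front of the probe's post. Then push the yellow probe arm round until it is fully home against its stop, with the chrome probe hanging over the copper cup. Do not touch or lift the cups, and leave the other loose things on the counter where they are.

Things in the scene. Friction and masses are not known exactly. Their poses are not given: they have to be found in the camera images.
- cup_copper: The copper cup: a round open sample cup, straight slightly flared wall, 56 mm across the rim, 51 mm at the foot, 48 mm tall, loose, standing in one of the turntable's four 6 mm high wooden seat rings. Origin: centre of its underside, 30 mm above the counter when seated; its axis is 70 mm from the turntable's axis
- cup_aluminium: The grey aluminium cup: a round open sample cup, straight slightly flared wall, 56 mm across the rim, 51 mm at the foot, 48 mm tall, loose, standing in one of the turntable's four 6 mm high wooden seat rings. Origin: centre of its underside, 30 mm above the counter when seated; its axis is 70 mm from the turntable's axis
- cup_blue: The blue plastic cup: a round open sample cup, straight slightly flared wall, 56 mm across the rim, 51 mm at the foot, 48 mm tall, loose, standing in one of the turntable's four 6 mm high wooden seat rings. Origin: centre of its underside, 30 mm above the counter when seated; its axis is 70 mm from the turntable's axis
- cup_porcelain: The white porcelain cup: a round open sample cup, straight slightly flared wall, 56 mm across the rim, 51 mm at the foot, 48 mm tall, loose, standing in one of the turntable's four 6 mm high wooden seat rings. Origin: centre of its underside, 30 mm above the counter when seated; its axis is 70 mm from the turntable's axis
- hub (a point): Centre of the turntable, on its upright turning axis, at the top face of its wooden platter, 30 mm above the counter. The platter is a disc 220 mm across and 18 mm thick, its top 30 mm and its underside 12 mm above the counter, over a round fixed steel plate 244 mm across and 8 mm thick.
- turntable (a joint): Angle of the turntable in rad, 0 at the start, growing anticlockwise seen from above; it turns freely either way (more than one full turn), stays where it is left, and needs about 1 to 2 N at a spoke. The seats are a quarter turn apart.
- place (a point): The reading place: the point on the circle of cup axes nearest to the post, 70 mm from the turntable's axis on the line to the post, 30 mm above the counter. It does not turn with the turntable. With the probe arm fully home the probe tip hangs straight above it.
- post (a point): Where the probe arm's turning axis (upright, on top of the grey post, 200 mm from the turntable's axis) meets the centreline of the arm, 150 mm above the counter. The collar there is 36 mm across and reaches 169 mm above the counter. The post stands on a 50 mm wide, 8 mm thick steel tongue of the fixed plate.
- probe_arm (a joint): Swing of the probe arm in rad: 0 is fully home against its stop, pointing from the post to the turntable's axis with the probe over the reading place; it grows as the arm swings away, anticlockwise seen from above (to the far side from the robot), up to 1.6. It stays where it is left and needs about 1 to 2 N.
- bar_mid (a point): Point on the centreline of the yellow round arm bar (16 mm thick, level, 150 mm above the counter), 80 mm from the post's axis. The bar runs from the post's collar to the chrome probe at 130 mm.
- probe_tip (a point): Lower end of the upright chrome probe at the arm's end, 130 mm from the post's axis and 100 mm above the counter, so 22 mm above the cups' rims. The probe's rod is 12 mm thick; its chrome handle is 26 mm thick and spans 135 to 175 mm above the counter.
- scoop: Red steel scoop, loose bystander, lying on the counter, 190 mm long, 56 mm wide, 34 mm tall; origin on the counter near its back wall, handle to its -x.
- spear_handle: Loose chrome hand-probe handle, bystander, lying on the counter, 180 mm long, 28 mm thick, origin under the handle's middle, rod to its +x.
- jar: Amber glass jar, loose bystander, 60 mm across, 85 mm tall, origin at the centre of its underside.
- brush: Cleaning brush, wooden handle, about 200 mm long, loose bystander lying on the counter along its x axis.
- spoke_0 (a point): Point on the centreline of spoke 0, 150 mm from the turntable's axis. The four spokes are level round wooden rods 14 mm thick, 24 mm above the counter, standing out radially from the platter's edge (110 mm) to 170 mm from the axis, a quarter turn apart, midway between the cups. They turn with the turntable.
- spoke_1 (a point): Point on the centreline of spoke 1, 150 mm from the turntable's axis. The four spokes are level round wooden rods 14 mm thick, 24 mm above the counter, standing out radially from the platter's edge (110 mm) to 170 mm from the axis, a quarter turn apart, midway between the cups. They turn with the turntable.
- spoke_2 (a point): Point on the centreline of spoke 2, 150 mm from the turntable's axis. The four spokes are level round wooden rods 14 mm thick, 24 mm above the counter, standing out radially from the platter's edge (110 mm) to 170 mm from the axis, a quarter turn apart, midway between the cups. They turn with the turntable.
- spoke_3 (a point): Point on the centreline of spoke 3, 150 mm from the turntable's axis. The four spokes are level round wooden rods 14 mm thick, 24 mm above the counter, standing out radially from the platter's edge (110 mm) to 170 mm from the axis, a quarter turn apart, midway between the cups. They turn with the turntable.

How it is judged:
On the way:
1. The copper cup stands still at the reading place (within 12 mm) while the probe arm is still swung away (over 0.5 rad) (horizontal distance between cup_copper and place below 0.012 m and value of joint probe_arm above 0.5 rad and velocity of joint turntable between -0.05 and 0.05 rad/s), for 0.2 s.
At the end, for the whole second after the job is handed in: The copper cup's axis is within 12 mm of the reading place and within 18 mm of the probe tip (seen from above), the probe arm is within 0.06 rad of its stop, the turntable is at rest, and all four cups stand upright in their seats (horizontal distance between cup_copper and place below 0.012 m and value of joint probe_arm below 0.06 rad and horizontal distance between probe_tip and cup_copper below 0.018 m and velocity of joint turntable between -0.05 and 0.05 rad/s and angle between each of cup_copper, cup_aluminium, cup_blue, cup_porcelain's own z axis and vertical below 0.1 rad and height (world z) of each of cup_copper, cup_aluminium, cup_blue, cup_porcelain below 0.036 m); the robot touches nothing.
It fails at once if A cup is touched by the robot (over 0.5 N) (contact force between any of the fingers, the arm and cup_copper above 0.5 N or contact force between any of the fingers, the arm and cup_aluminium above 0.5 N or contact force between any of the fingers, the arm and cup_blue above 0.5 N or contact force between any of the fingers, the arm and cup_porcelain above 0.5 N).
It fails at once if A cup is lifted 20 mm or tipped by more than 0.3 rad (height (world z) of any of cup_copper, cup_aluminium, cup_blue, cup_porcelain above 0.05 m or angle between any of cup_copper, cup_aluminium, cup_blue, cup_porcelain's own z axis and vertical above 0.3 rad).
It fails at once if The scoop, hand probe, jar or brush is moved by more than 20 mm (distance of any of scoop, spear_handle, jar, brush from where it was at the start of the episode above 0.02 m).
It also fails if it takes over 72 s, if anything falls off the work surface, if the arm or the gripper's body presses on something with over 40 N, if the wrist force passes 120 N, or if a joint passes its speed limit or range.

## Robot

A 6-joint arm with a two-finger parallel gripper is mounted at the origin on the work surface. World frame = base frame: x ahead of the robot, y to its left, z up, the work surface at z = 0. Lengths are in m, angles in rad, forces in N, time in s.
With the tool pointing down it reaches from about 0.3 to 0.875 m from the base axis. Payload 4.2 kg.
Tool frame: the origin (TCP) lies midway between the tips of the shut fingers; the grasp point (between the pads) lies 19 mm behind it; z points along the fingers, y is the line along which they close (so a half turn about z gives the same grasp; the last joint's range is limited). The gripper opens to 85 mm and grips with 20 to 120 N. Pads are 22 mm wide; open, the fingers measure 114 mm over their backs; the gripper's body (76 mm by 85 mm) begins 54 mm behind the grasp point. The pads swing forward as they close: fully open they stand 13 mm farther back than shut.
Start: joints at [-1.348, 0.32, 1.565, -0, 1.257, -0.02], TCP at [0.138, -0.558, 0.231] pointing down, gripper open.
Joint ranges: [-3.11, 3.11], [-0.84, 2.01], [0.21, 2.61], [-1.34, 4.49], [0.05, 2.63], [-2.56, 2.56]. Speed limits (rad/s): [2.57, 2.57, 3.14, 3.14, 3.14, 3.14].

## Interface

Orientations are given as a rotation vector (axis times angle).
In Python, from rig import arm gives the robot as it stands.
- The arm moves only by the shell command python3 -m handwheel 'ROWS'. ROWS is JSON, a list of rows, each a list of 3 entries, a list of its own where there are three numbers: the finger opening in cm, from 0 to 8.54, then the shift along the world's x, y, z in cm, then the turn, a rotation vector about the world's x, y, z in degrees. In form: [[jaw, [tx, ty, tz], [wx, wy, wz]], ...]. A call has 1 to 12 rows; each row is the pose to reach, as a shift and turn from the pose commanded when the call began; what a row does not reach only later rows make up. A row lasts 1/8 s, in which the tool goes at most 62.5 mm and 10.7 degrees, less where a joint would pass 70% of its speed; a pose out of reach is approached as far as the arm can. A call with a gripper value outside its range is refused whole. The fingers move at their own pace and stop on an object; the grip force is fixed at half the most. Time passes only in rows, so rows that repeat a pose let the fingers close. It gives the time, the measured TCP pose, the force, the opening and the grip force at its end, in the units of the state.
- arm.read_state(): the state, without advancing time (a new reading comes with each control period).
- arm.get_image(name): name is "scene" or "top"; returns a dict with "image" (420x560x3 uint8, red, green, blue), "mtx" (3x3 intrinsics, pixels), "rvec" (rotation vector, rad) and "tvec" (3), from world to camera coordinates, as OpenCV has them. Camera axes: x right, y down, z forward; pixel columns grow to the right and rows downward; lengths in m; the calibration is good to about 2 mm. A picture is of the moment at which its call begins. There is no depth.
- arm.job_done(): hands the job in; it is judged then, once.
The state is a dict: "time_s": time; "joints": joint angles; "joint_velocities": joint speeds; "joint_efforts": joint torques, N m; "tool_pos": TCP position; "ee_rot": TCP orientation; "wrist_force": force on the tool from outside, world axes, zero at the start; "ft_torque": the same for the moment, N m; "finger_gap": finger opening in m; "gripper_force": force on a finger pad.
Only numpy, scipy, OpenCV 4.12 (cv2) and the standard library are available. Lean on these libraries where they do the work, as an engineer would, in place of code of your own. Each camera call takes 0.05 s, during which the arm holds its last target. There are 200 camera calls.

## Working session

There is one attempt and no reset: what is moved stays moved. The work goes in short steps, Python scripts to look and compute and a shell command to move; the robot and the scene stay as the last step left them, time stands still between calls to the robot, and variables do not carry over. Pictures are saved under pics/ and viewed, at most 10 in all, crops included, and the job is handed in when it is done.

```bash
mkdir -p pics; cat > h.py <<'E'
import cv2,numpy as np
from rig import arm
def grab(n,f=None):
    d=arm.get_image(n)
    if f: cv2.imwrite('pics/'+f,d['image'][:,:,::-1])
    return d
def ray(d,u,v,z):
    R=cv2.Rodrigues(np.array(d['rvec'],float))[0];t=np.array(d['tvec'],float).ravel()
    c=-R.T@t; r=R.T@np.linalg.inv(np.array(d['mtx']))@np.array([u,v,1.])
    return c+r*(z-c[2])/r[2]
def proj(d,p):
    return cv2.projectPoints(np.array([p],float),np.array(d['rvec'],float),np.array(d['tvec'],float),np.array(d['mtx'],float),None)[0].ravel()
E
python3 -c "
from h import *
for n in('scene','top'):
  d=grab(n,n+'0.png'); R=cv2.Rodrigues(np.array(d['rvec'],float))[0]; print(n,-R.T@np.array(d['tvec']).ravel(),[ray(d,u,v,0)[:2].round(3) for u,v in((0,0),(560,0),(0,420),(560,420))])
print(arm.read_state())"
```

```text
scene [1.42932841 0.26704356 0.96504548] [array([-1.238, -3.058]), array([-3.055,  1.444]), array([ 1.306, -0.419]), array([0.888, 0.788])]
top [0.33937689 0.01292789 1.27477256] [array([1.389, 0.824]), array([ 1.212, -0.965]), array([0.121, 0.788]), array([-0.024, -0.686])]
{'time_s': 0.1, 'joints': array([-1.34799673e+00,  3.20236466e-01,  1.56553943e+00,  1.90598217e-05,
        1.25743560e+00, -1.99869561e-02]), 'joint_velocities': array([ 0.00090718, -0.00104263, -0.00235341,  0.00022401,  0.00102486,
        0.00126591]), 'joint_efforts': array([ 1.88930853e-04, -4.16408837e+01, -2.34703857e+01, -8.10114761e-05,
        4.90515260e-03, -1.59945529e-06]), 'tool_pos': array([ 0.13815366, -0.55771455,  0.2305683 ]), 'ee_rot': array([-3.11687391e+00, -3.80227832e-01,  2.28976760e-04]), 'wrist_force': array([-0.27019056,  0.31492829,  0.2708988 ]), 'ft_torque': array([ 0.03618318, -0.00300388,  0.00039275]), 'gripper_force': 0.0, 'finger_gap': 0.08530407956153084}
```

View pics/top0.png

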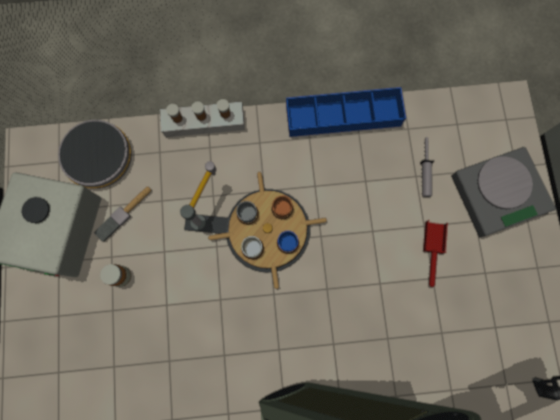

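View pics/scene0.png

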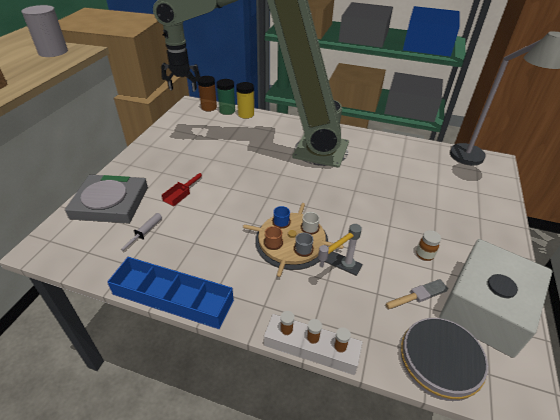

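The top view shows the hub near (268,229), the copper cup at (283,207), the post at (187,211), and spokes ending at (262,177), (325,220), (277,286) and (210,237). The arm is swung to the far side, with its tip at (210,167). The scene view agrees with this.

```bash
cat > m.py <<'E'
from h import *
def blob(d,cond,roi):
    h=cv2.cvtColor(d['image'],cv2.COLOR_RGB2HSV).astype(int); m=cond(*[h[:,:,i] for i in range(3)])
    k=np.zeros_like(m); k[roi[1]:roi[3],roi[0]:roi[2]]=1
    m=(m&(k>0)).astype(np.uint8); n,l,s,c=cv2.connectedComponentsWithStats(m)
    i=1+np.argmax(s[1:,4]); return s[i],c[i],l==i
if __name__=='__main__':
    d=grab('top'); 
    s,c,m=blob(d,lambda h,s,v:(h>8)&(h<25)&(s>90)&(v>90),(205,165,335,295)); print('wood',s,c)
    ys,xs=np.nonzero(m); P=np.array([ray(d,x,y,.027) for x,y in zip(xs,ys)])[:,:2]
    (hx,hy),r=cv2.minEnclosingCircle(P.astype(np.float32)); hub=np.array([hx,hy]); print('hub',hub,'r (exp .17)',r)
    q=P-hub; rr=np.hypot(*q.T); a=np.degrees(np.arctan2(q[:,1],q[:,0]))
    far=rr>.125; t=np.angle(np.exp(1j*np.radians(a[far])*4).mean())/4; print('spoke deg mod 90',np.degrees(t), 'angles',np.unique((a[far]//10*10)))
    s,c,m=blob(d,lambda h,s,v:((h<9)|(h>174))&(s>120)&(v>60),(225,185,315,270)); p=ray(d,*c,.06)[:2]; e=p-hub
    print('copper',s,c,p,np.hypot(*e),np.degrees(np.arctan2(e[1],e[0])))
    s,c,m=blob(d,lambda h,s,v:(h>18)&(h<32)&(s>150)&(v>120),(180,150,220,215))
    ys,xs=np.nonzero(m);Q=np.array([ray(d,x,y,.155) for x,y in zip(xs,ys)])[:,:2]; v=cv2.fitLine(Q.astype(np.float32),2,0,.01,.01).ravel();k=(Q-v[2:])@v[:2]
    print('bar',s,v,v[2:]+k.min()*v[:2],v[2:]+k.max()*v[:2])
    print('collar',ray(d,187.5,211.5,.169),'tip',ray(d,210,167,.175))
    for n,u,w in(('hub',268,229),):print(n,ray(d,u,w,.036))
    b=cv2.resize(d['image'][150:300,170:345],(800,686))[:600,:,::-1]; cv2.imwrite('pics/crop0.png',b)
E
python3 m.py
```

```text
wood [ 209  172  117  117 3597] [268.31859883 228.49068668]
hub [0.55864275 0.03709788] r (exp .17) 0.16792620718479156
spoke deg mod 90 3.222105270498661 angles [-180.  -90.    0.   90.]Traceback (most recent call last):
  File "m.py", line 14, in <module>
    s,c,m=blob(d,lambda h,s,v:((h<9)|(h>174))&(s>120)&(v>60),(225,185,315,270)); p=ray(d,*c,.06)[:2]; e=p-hub
          ~~~~^^^^^^^^^^^^^^^^^^^^^^^^^^^^^^^^^^^^^^^^^^^^^^^^^^^^^^^^^^^^^^^^^
  File "m.py", line 6, in blob
    i=1+np.argmax(s[1:,4]); return s[i],c[i],l==i
        ~~~~~~~~~^^^^^^^^^
    return _wrapfunc(a, 'argmax', axis=axis, out=out, **kwds)
    return bound(*args, **kwds)
ValueError: attempt to get argmax of an empty sequence
```

```bash
sed -i 's/((h<9)|(h>174))&(s>120)&(v>60)/((h<13)|(h>174))\&(s>140)\&(v>40)/' m.py; python3 -c "
from h import *
d=grab('top');h=cv2.cvtColor(d['image'],cv2.COLOR_RGB2HSV);print(h[200:216:3,276:292:3].tolist())
cv2.imwrite('pics/crop0.png',cv2.resize(d['image'][150:300,170:345],(700,600))[:,:,::-1])";python3 m.py
```

```text
[[[11, 145, 60], [12, 155, 64], [12, 153, 85], [11, 153, 70], [12, 148, 69], [16, 126, 123]], [[12, 153, 70], [11, 158, 110], [12, 158, 137], [12, 158, 136], [12, 155, 99], [14, 141, 105]], [[11, 154, 104], [11, 156, 137], [12, 158, 137], [11, 156, 137], [12, 157, 135], [12, 153, 85]], [[12, 157, 128], [11, 158, 136], [12, 158, 136], [12, 158, 137], [11, 158, 136], [13, 150, 97]], [[12, 154, 114], [12, 159, 133], [12, 158, 134], [12, 158, 132], [11, 158, 110], [16, 131, 68]], [[14, 136, 75], [11, 149, 72], [12, 152, 82], [12, 147, 71], [14, 136, 58], [17, 125, 88]]]
wood [ 209  172  117  117 3595] [268.30876217 228.41808067]
hub [0.55877674 0.03846154] r (exp .17) 0.16770373284816742
spoke deg mod 90 3.228482197066701 angles [-180.  -90.    0.   90.]
copper [273 197  19  20 277] [282.05776173 206.22743682] [ 0.61102429 -0.01000516] 0.07126589414887964 -42.85010245029969
bar [190 172  20  34 148] [ 0.8630481  -0.50512177  0.65721244  0.19884267] [0.61583903 0.22305756] [0.69921588 0.17425905]
collar [0.59640401 0.22997063 0.169     ] tip [0.70544194 0.16524566 0.175     ]
hub [0.5553481  0.03497178 0.036     ]
```

View pics/crop0.png

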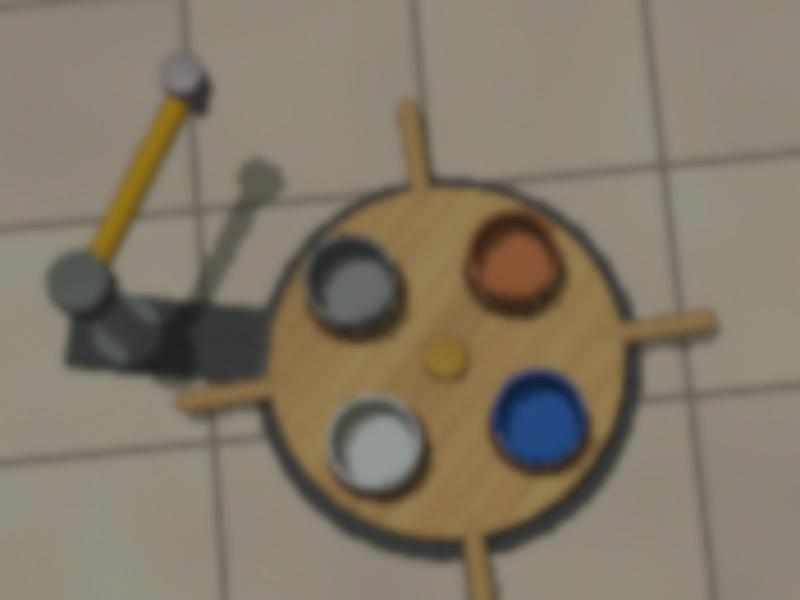

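The hub is at (0.559, 0.038), spokes at 3.2°+90°k, the copper cup at about -42°, and the post bearing is 79°. So the table needs about +121° anticlockwise. I'll push the near spoke (-177°) round the -y side, which is clear of the probe.

```bash
python3 -m handwheel '[[0,[2.2,5.2,0],[0,0,0]],[0,[4.5,10.4,0],[0,0,0]],[0,[6.7,15.6,0],[0,0,0]],[0,[8.9,20.8,0],[0,0,0]],[0,[11.2,26,0],[0,0,0]],[0,[13.4,31.2,0],[0,0,0]],[0,[15.6,36.3,0],[0,0,0]],[0,[17.9,41.5,0],[0,0,0]],[0,[20.1,46.7,0],[0,0,0]],[0,[22.3,51.9,0],[0,0,0]],[0,[24.6,57.1,0],[0,0,0]],[0,[26.8,62.3,0],[0,0,0]]]' && python3 -m handwheel '[[0,[0,0,-5],[0,0,0]],[0,[0,0,-10],[0,0,0]],[0,[0,0,-14],[0,0,0]],[0,[0,0,-18],[0,0,0]],[0,[0,0,-20],[0,0,0]],[0,[0,0,-21.5],[0,0,0]],[0,[0,0,-21.5],[0,0,0]],[0,[0,0,-21.5],[0,0,0]]]'
python3 -c "
import numpy as np
H=np.array([.5588,.0382])
for a in range(170,310,8): p=(H+.153*np.array([np.cos(np.radians(a)),np.sin(np.radians(a))])-[.406,.065])*100; print(a,p.round(1))"
```

```text
time_s: 1.75
tool_pos: [0.4067, 0.0668, 0.2315]
ee_rot: [3.118, 0.381, 0.001]
wrist_force: [0.3, -0.4, 1.2]
finger_gap: 0.0003
gripper_force: 0.0
time_s: 2.75
tool_pos: [0.4067, 0.0649, 0.0168]
ee_rot: [3.118, 0.38, 0.002]
wrist_force: [-0.2, -0.1, -0.3]
finger_gap: 0.0003
gripper_force: 0.0
170 [ 0.2 -0. ]
178 [-0.  -2.1]
186 [ 0.1 -4.3]
194 [ 0.4 -6.4]
202 [ 1.1 -8.4]
210 [  2.  -10.3]
218 [  3.2 -12.1]
226 [  4.7 -13.7]
234 [  6.3 -15.1]
242 [  8.1 -16.2]
250 [ 10.  -17.1]
258 [ 12.1 -17.6]
266 [ 14.2 -17.9]
274 [ 16.3 -17.9]
282 [ 18.5 -17.6]
290 [ 20.5 -17.1]
298 [ 22.5 -16.2]
306 [ 24.3 -15.1]
```

```bash
python3 -m handwheel '[[0,[-0.1,-1.0,-0.2],[0,0,0]],[0,[-0.1,-2.1,-0.2],[0,0,0]],[0,[0,-3.2,-0.2],[0,0,0]],[0,[0.1,-4.3,-0.2],[0,0,0]],[0,[0.2,-5.4,-0.2],[0,0,0]],[0,[0.4,-6.4,-0.2],[0,0,0]],[0,[0.7,-7.4,-0.2],[0,0,0]],[0,[1.1,-8.4,-0.2],[0,0,0]],[0,[1.5,-9.4,-0.2],[0,0,0]],[0,[2.0,-10.3,-0.2],[0,0,0]],[0,[2.6,-11.2,-0.2],[0,0,0]],[0,[3.2,-12.1,-0.2],[0,0,0]]]'
python3 -c "
from h import *
d=grab('top'); cv2.imwrite('pics/crop1.png',cv2.resize(d['image'][150:300,170:345],(700,600))[:,:,::-1])"
```

```text
time_s: 4.25
tool_pos: [0.4386, -0.0567, 0.0143]
ee_rot: [3.118, 0.38, -0.0]
wrist_force: [-0.2, 0.7, -0.4]
finger_gap: -0.0
gripper_force: 0.5
```

View pics/crop1.png

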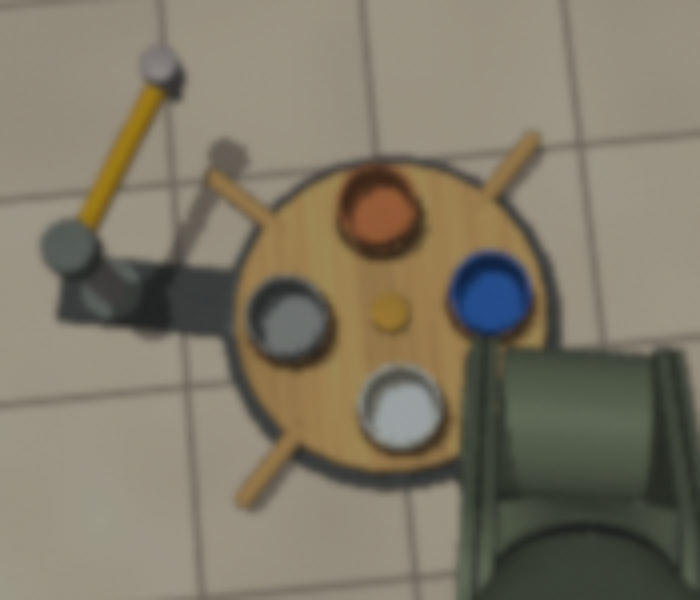

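The table followed the finger: the copper cup is now at crop (378,212), about +45°, and all cups are seated. I'll keep going.

```bash
python3 -m handwheel '[[0,[0.7,-0.8,0],[0,0,0]],[0,[1.5,-1.6,0],[0,0,0]],[0,[2.3,-2.3,0],[0,0,0]],[0,[3.1,-3.0,0],[0,0,0]],[0,[4.0,-3.6,0],[0,0,0]],[0,[4.9,-4.1,0],[0,0,0]],[0,[5.8,-4.6,0],[0,0,0]],[0,[6.8,-5.0,0],[0,0,0]],[0,[7.8,-5.3,0],[0,0,0]],[0,[8.9,-5.5,0],[0,0,0]],[0,[10.0,-5.7,0],[0,0,0]],[0,[11.0,-5.8,0],[0,0,0]]]' && python3 -m handwheel '[[0,[1.0,0,0],[0,0,0]],[0,[2.0,0,0],[0,0,0]],[0,[3.0,0.1,0],[0,0,0]],[0,[3.8,0.2,0],[0,0,0]],[0,[3.8,0.2,0],[0,0,0]]]'
cat > s.py <<'E'
from m import *
import sys
d=grab('top'); H=np.array([.5588,.0382]); pa=78.9
for n,f,z in(('copper',lambda h,s,v:(h<13)&(s>140)&(v>40),.06),('blue',lambda h,s,v:(h>100)&(h<130)&(s>120)&(v>30),.06)):
    try:
        s,c,m=blob(d,f,(225,180,315,275)); e=ray(d,*c,z)[:2]-H; print(n,s,np.hypot(*e),np.degrees(np.arctan2(e[1],e[0])))
    except ValueError: print(n,'hidden')
h=cv2.cvtColor(d['image'],cv2.COLOR_RGB2HSV).astype(int); w=(h[:,:,0]>8)&(h[:,:,0]<25)&(h[:,:,1]>85)&(h[:,:,2]>80)
ys,xs=np.nonzero(w); q=np.array([ray(d,x,y,.027)[:2] for x,y in zip(xs,ys)])-H; r=np.hypot(*q.T); k=(r>.128)&(r<.168); a=np.degrees(np.arctan2(q[k,1],q[k,0]))
for b in np.unique(np.round(a/30)): t=a[abs(a-b*30)<20]; print('spoke',len(t),np.median(t))
cv2.imwrite('pics/'+sys.argv[1],cv2.resize(d['image'][150:300,170:345],(700,600))[:,:,::-1])
E
python3 s.py c2.png
```

```text
time_s: 5.8
tool_pos: [0.549, -0.1142, 0.0143]
ee_rot: [3.118, 0.381, 0.0]
wrist_force: [-0.5, -0.3, 0.4]
finger_gap: 0.0001
gripper_force: 0.5
time_s: 6.42
tool_pos: [0.5875, -0.1122, 0.0145]
ee_rot: [3.118, 0.381, 0.003]
wrist_force: [0.2, 0.1, 0.8]
finger_gap: 0.0001
gripper_force: 0.0
copper [234 208  20  19 283] 0.06857797553436347 62.37651710215404
blue [268 192  19  22 290] 0.07182667163922953 -28.17199571656653
spoke 40 -161.92273803470204
spoke 54 17.294642887334575
spoke 54 17.294642887334575
spoke 64 107.91824594609048
```

View pics/c2.png

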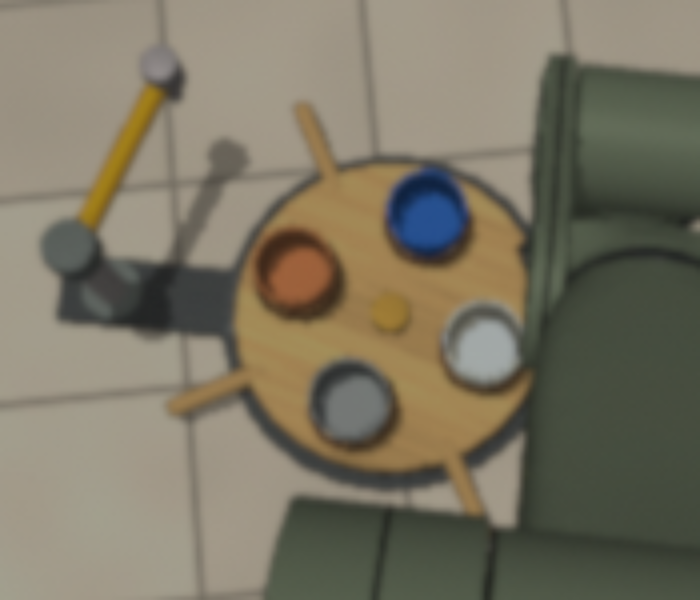

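The copper cup is at crop (300,272), seated, bearing 62.7° against a target of about 79°. I'll check the post bearing from the tongue and collar before the last push.

```bash
python3 -c "
from m import *
d=grab('top'); H=np.array([.5588,.0382]);g=cv2.cvtColor(d['image'],cv2.COLOR_RGB2GRAY)
for x in (188,196,212,216,220,224): 
  c=g[205:245,x]; y=np.nonzero(c<70)[0]+205; p=[ray(d,x,y.min(),.008)[:2],ray(d,x,y.max()+1,.008)[:2]]; e=(p[0]+p[1])/2-H; print(x,y.min(),y.max(),'width',np.hypot(*(p[0]-p[1])),np.degrees(np.arctan2(e[1],e[0])))
e=ray(d,187.5,211.9,.169)[:2]-H; print(np.hypot(*e),np.degrees(np.arctan2(e[1],e[0])))"
```

```text
188 218 229 width 0.03496154418357078 80.27987290355681
196 216 230 width 0.04371531109627885 79.40755260446473
212 216 231 width 0.046595749430472594 78.4910084369125
216 217 232 width 0.046550383329857815 79.15732096503905
220 218 232 width 0.04361850487701824 79.33135526655295
224 218 232 width 0.043616172907344535 78.86553816108051
0.19528312341506004 79.20467695616944
```

```bash
python3 -m handwheel '[[0,[0.5,0.1,0],[0,0,0]],[0,[1.1,0.25,0],[0,0,0]],[0,[1.6,0.4,0],[0,0,0]],[0,[2.1,0.6,0],[0,0,0]],[0,[2.6,0.8,0],[0,0,0]],[0,[3.1,1.0,0],[0,0,0]],[0,[3.5,1.2,0],[0,0,0]],[0,[3.8,1.35,0],[0,0,0]],[0,[3.9,1.4,0],[0,0,0]],[0,[3.9,1.4,0],[0,0,0]]]'; python3 s.py c3.png
```

```text
time_s: 7.78
tool_pos: [0.6255, -0.0982, 0.0144]
ee_rot: [3.118, 0.38, 0.001]
wrist_force: [0.1, -0.9, -0.1]
finger_gap: 0.0003
gripper_force: 0.2
copper [233 215  19  19 283] 0.06842782187655651 77.99021680346243
blue [261 191  19  21 297] 0.07174585777623631 -12.853386249885805
spoke 54 32.816531872733904
spoke 62 123.33201692532626
```

The copper cup is at 78° against 79°, which is about 1 mm off. I'll back off, lift, and cross to the far side of the bar.

```bash
python3 -m handwheel '[[0,[-0.7,-0.4,0],[0,0,0]],[0,[-1.5,-0.8,0],[0,0,0]],[0,[-1.5,-0.8,3],[0,0,0]],[0,[-1.5,-0.8,8],[0,0,0]],[0,[-1.5,-0.8,13],[0,0,0]],[0,[-1.5,-0.8,18],[0,0,0]],[0,[-1.5,-0.8,23],[0,0,0]],[0,[-1.5,-0.8,25],[0,0,0]],[0,[-0.5,3.2,25],[0,0,0]],[0,[0.5,8.2,25],[0,0,0]],[0,[1.5,13.2,25],[0,0,0]],[0,[2.5,18.2,25],[0,0,0]]]' && python3 -m handwheel '[[0,[0.8,5,0],[0,0,0]],[0,[1.7,9.5,0],[0,0,0]],[0,[2.6,13,0],[0,0,0]],[0,[3.4,14.6,0],[0,0,0]],[0,[3.4,14.6,0],[0,0,0]]]'; python3 s.py c4.png; python3 m.py | grep bar
```

```text
time_s: 9.32
tool_pos: [0.65, 0.0848, 0.2644]
ee_rot: [3.118, 0.379, 0.0]
wrist_force: [0.6, -0.1, 0.3]
finger_gap: -0.0001
gripper_force: 0.0
time_s: 9.95
tool_pos: [0.684, 0.2304, 0.2635]
ee_rot: [3.118, 0.383, -0.001]
wrist_force: [-0.1, -0.0, 0.4]
finger_gap: 0.0002
gripper_force: 0.0
copper [232 214  20  20 291] 0.06918595915196746 77.28988328259257
blue [261 191  19  21 297] 0.07178543651933798 -12.73634322031328
spoke 61 -146.7018683870482
spoke 58 -57.42964074944463
spoke 52 32.731685563141326
spoke 10 123.29875177205696
bar [205 172   5   5  21] [ 0.8479498  -0.53007656  0.69404685  0.17648165] [0.68876762 0.17978184] [0.69974569 0.17291915]
```

View pics/c4.png

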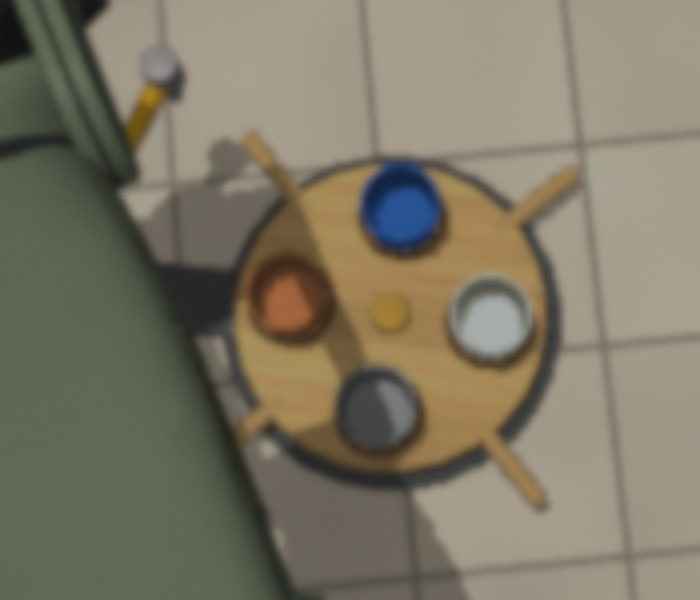

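The copper cup is at the place (crop (287,297)), the table is at rest, and the bar hasn't moved. I'll descend beside the bar and push it.

```bash
python3 -m handwheel '[[0,[0,0,-5],[0,0,0]],[0,[0,0,-10],[0,0,0]],[0,[0,0,-13.3],[0,0,0]],[0,[0,0,-13.3],[0,0,0]]]' && python3 -m handwheel '[[0,[-0.4,-0.9,0],[0,0,0]],[0,[-0.8,-1.7,0],[0,0,0]],[0,[-1.05,-2.4,0],[0,0,0]],[0,[-1.3,-3.1,0],[0,0,0]],[0,[-1.65,-3.7,0],[0,0,0]],[0,[-2.0,-4.3,0],[0,0,0]],[0,[-2.45,-4.9,0],[0,0,0]],[0,[-2.9,-5.4,0],[0,0,0]],[0,[-3.4,-5.9,0],[0,0,0]],[0,[-4.0,-6.4,0],[0,0,0]],[0,[-4.6,-6.8,0],[0,0,0]],[0,[-5.3,-7.1,0],[0,0,0]]]' && python3 -m handwheel '[[0,[-0.6,-0.3,0],[0,0,0]],[0,[-1.2,-0.5,0],[0,0,0]],[0,[-1.2,-0.5,0],[0,0,0]]]'; python3 -c "
from h import *
d=grab('scene');cv2.imwrite('pics/c5.png',cv2.resize(d['image'][190:300,220:390],(800,518))[:,:,::-1])"
```

```text
time_s: 10.55
tool_pos: [0.6822, 0.2278, 0.1285]
ee_rot: [3.117, 0.378, -0.011]
wrist_force: [-0.4, -0.7, 0.5]
finger_gap: 0.0004
gripper_force: 0.0
time_s: 12.05
tool_pos: [0.631, 0.1586, 0.1315]
ee_rot: [3.118, 0.38, 0.001]
wrist_force: [1.9, 1.5, 0.1]
finger_gap: 0.0003
gripper_force: 1.0
time_s: 12.42
tool_pos: [0.6184, 0.1534, 0.1314]
ee_rot: [3.118, 0.381, -0.002]
wrist_force: [-0.4, 1.1, 0.2]
finger_gap: -0.0001
gripper_force: 0.0
```

View pics/c5.png

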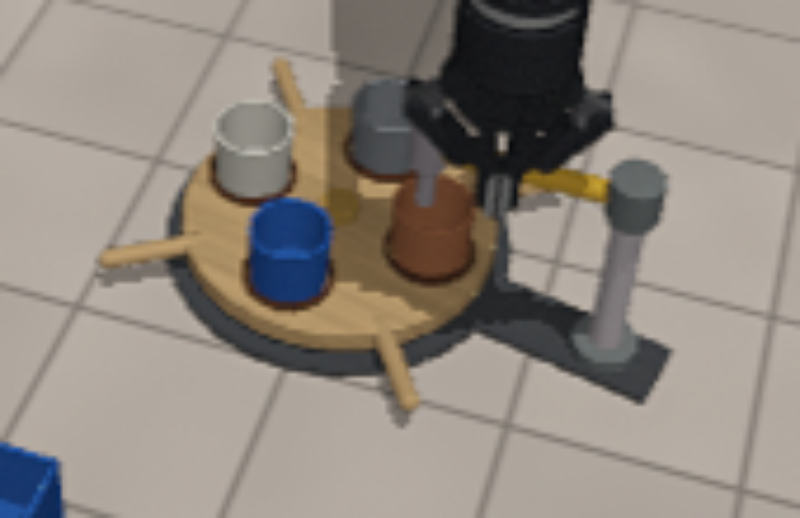

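The probe at crop (425,195) is nearly over the copper cup (432,225). I'll push on slowly until the stop shows in the force.

```bash
python3 -m handwheel '[[0,[-0.3,0,0],[0,0,0]],[0,[-0.6,0,0],[0,0,0]],[0,[-0.8,0,0],[0,0,0]],[0,[-0.8,0,0],[0,0,0]],[0,[-0.8,0,0],[0,0,0]]]'; python3 -m handwheel '[[0,[-0.2,0,0],[0,0,0]],[0,[-0.4,0,0],[0,0,0]],[0,[-0.4,0,0],[0,0,0]]]'
```

```text
time_s: 13.1
tool_pos: [0.611, 0.154, 0.1313]
ee_rot: [-3.118, -0.38, 0.001]
wrist_force: [-0.2, -0.7, -0.3]
finger_gap: -0.0001
gripper_force: 0.3
time_s: 13.48
tool_pos: [0.607, 0.154, 0.1314]
ee_rot: [-3.118, -0.38, 0.0]
wrist_force: [0.9, -0.4, -0.5]
finger_gap: -0.0002
gripper_force: 0.5
```

```bash
python3 -m handwheel '[[0,[-0.2,0,0],[0,0,0]],[0,[-0.3,0,0],[0,0,0]],[0,[-0.3,0,0],[0,0,0]]]'; python3 -m handwheel '[[0,[-0.2,0,0],[0,0,0]],[0,[-0.3,0,0],[0,0,0]],[0,[-0.3,0,0],[0,0,0]]]'
```

```text
time_s: 13.85
tool_pos: [0.6041, 0.154, 0.1314]
ee_rot: [-3.118, -0.38, 0.0]
wrist_force: [1.4, 0.7, -0.9]
finger_gap: 0.0002
gripper_force: 0.5
time_s: 14.22
tool_pos: [0.6033, 0.1541, 0.1316]
ee_rot: [-3.118, -0.38, -0.008]
wrist_force: [7.0, 1.7, -2.3]
finger_gap: -0.0002
gripper_force: 3.2
```

Contact with the stop: 7 N at x=0.603, against a predicted 0.6025. I'll press slightly more, then withdraw and lift.

```bash
python3 -m handwheel '[[0,[-0.2,0,0],[0,0,0]],[0,[-0.2,0,0],[0,0,0]]]'; python3 -m handwheel '[[0,[0.5,0,0],[0,0,0]],[0,[1.5,0,0],[0,0,0]],[0,[3,0,0],[0,0,0]],[0,[3,0,3],[0,0,0]],[0,[3,0,8],[0,0,0]],[0,[3,0,13],[0,0,0]],[0,[3,0,18],[0,0,0]],[0,[3,3,18],[0,0,0]],[0,[3,8,18],[0,0,0]],[0,[3,13,18],[0,0,0]],[0,[3,18,18],[0,0,0]],[0,[3,18,18],[0,0,0]]]'; python3 -m handwheel '[[0,[0,5,0],[0,0,0]],[0,[0,10,0],[0,0,0]],[0,[0,15,0],[0,0,0]],[0,[-2,20,0],[0,0,0]],[0,[-2,20,0],[0,0,0]],[0,[-2,20,0],[0,0,0]]]'; python3 s.py c6.png; python3 m.py|grep bar; python3 -c "
from h import *
d=grab('scene','c7.png')"
```

```text
time_s: 14.48
tool_pos: [0.6032, 0.1542, 0.1318]
ee_rot: [3.118, 0.381, 0.015]
wrist_force: [10.7, 1.0, -5.7]
finger_gap: 0.0
gripper_force: 5.3
time_s: 15.98
tool_pos: [0.6282, 0.3373, 0.3099]
ee_rot: [-3.118, -0.388, 0.004]
wrist_force: [-0.6, -0.3, 1.0]
finger_gap: -0.0001
gripper_force: 0.0
time_s: 16.73
tool_pos: [0.6096, 0.5328, 0.3111]
ee_rot: [3.117, 0.379, -0.001]
wrist_force: [-0.0, -0.8, 0.1]
finger_gap: -0.0
gripper_force: 0.0
copper [233 215  19  19 201] 0.06497997398152966 82.38166489583048
blue [261 191  19  21 297] 0.07174585777623631 -12.853386249885805
spoke 61 -146.7018683870482
spoke 57 -57.391725072748926
spoke 53 32.81079201930907
spoke 94 69.42436921054042
spoke 65 123.31551140110074
bar [195 211  25   4  69] [0.14600666 0.9892836  0.5912505  0.18785527] [0.58613965 0.15322634] [0.59514161 0.21422006]
```

View pics/c6.png

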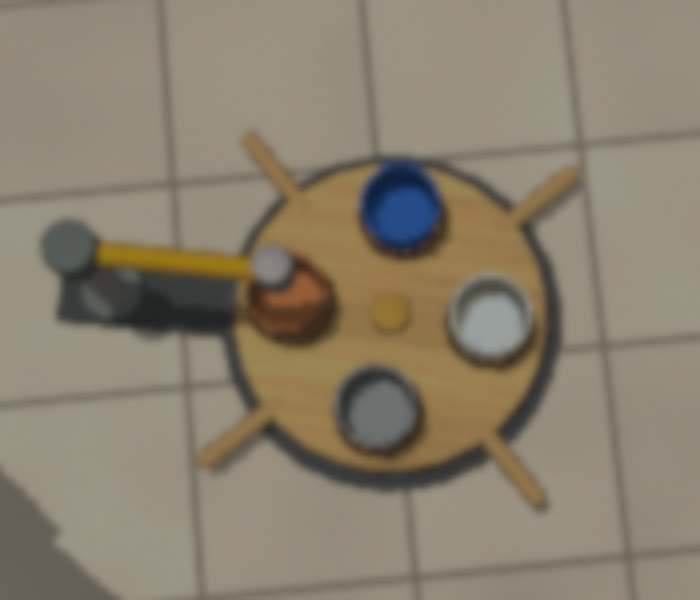

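View pics/c7.png

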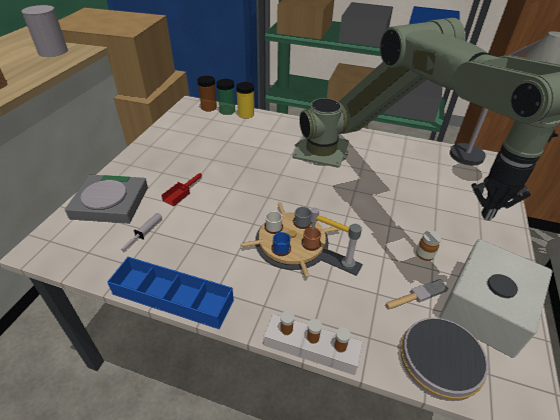

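```bash
python3 -c "
from h import *
d=grab('top')
H=np.array([.5588,.0382]);p=H+.07*np.array([np.cos(1.382),np.sin(1.382)]);q=H+.2*np.array([np.cos(1.382),np.sin(1.382)])
print('place',p,'post',q,'handle',ray(d,238,216.2,.175)[:2],'collar',ray(d,187.2,211.7,.169)[:2])
print('expected crop px', (proj(d,[*p,.175])-[170,150])*4,(proj(d,[*q,.169])-[170,150])*4)"
```

```text
place [0.57193737 0.10695616] post [0.59633535 0.23464617] handle [0.57069328 0.10404494] collar [0.59596417 0.23074951]
expected crop px [267.19225647 263.30221259] [ 62.57172638 246.81876113]
```

The handle is within about 3 mm of the expected home point, and the table and cups are in place. Handing in.

```bash
python3 -c "
from rig import arm
print(arm.job_done())"
```

```text
the job is handed in; nothing more can be done
None
```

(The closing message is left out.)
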